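Wind the whetstone stage up one division and lock it

ROBOT

A 7-joint arm with a two-finger parallel gripper is mounted at the origin on the work surface. World frame = base frame: x ahead of the robot, y to its left, z up, the work surface at z = 0. Lengths are in m, angles in degrees, forces in N, time in s.
With the tool pointing down it reaches from about 0.35 to 0.775 m from the base axis. Payload 3.1 kg.
Tool frame: the origin (TCP) lies on the centre line of the jaws, within the pads' length; the fingertips stand 17 mm ahead of it and the grasp point (between the pads) lies 2 mm behind it (robot.tip_reach is the distance from the TCP to the fingertips, in m); z points along the fingers, y is the direction in which the jaws open and shut (so a half turn about z gives the same grasp; the last joint's range is limited). The gripper opens to 85 mm and grips with 20 to 120 N. Pads are 22 mm wide; open, the fingers measure 114 mm over their backs; the gripper's body (76 mm by 85 mm) begins 54 mm behind the grasp point. The pads swing forward as they close: fully open they stand 13 mm farther back than shut.
Start: joints at [-69.368, 17.813, 0.802, 86.603, -0.252, 75.585, -1.558], TCP at [0.215, 0.506, 0.248] pointing down, gripper open.
Joint ranges: [-154.91, 154.91], [-16.99, 109.72], [-72.82, 74.43], [7.12, 147.25], [-82.49, 262.49], [11.32, 116.49], [-174.64, 174.64]. Speed limits (degrees/s): [159.86, 159.86, 180, 180, 180, 180, 180].

INTERFACE

Orientations are given as [roll, pitch, yaw] about the fixed x, y, z axes, in that order (R = Rz(yaw) Ry(pitch) Rx(roll)).
In Python, from station import robot, fingers, vision, workorder, recognise gives the robot as it stands. Calls block until the motion is done:
- robot.move_to(position, orientation): joint-space move of the TCP to a pose.
- robot.line_to(position, orientation=None, velocity=0.15, f_stop=None): straight line of the TCP; orientation=None keeps the orientation; velocity is the mean speed in m/s. With f_stop (N) it stops when the force on the tool has changed by that much, and returns True; else False.
- robot.move_j(angles): joint-space move.
- fingers.gripper_to(opening, force=None): opening from 0.0 (shut) to 1.0 (fully open); force is the grip in N (None keeps the last); returns when the fingers have stopped.
- robot.pause(seconds).
- robot.inverse_kinematics(position, orientation): joint angles nearest the present ones, or None.
- vision.grab_frame(name): name is "side" or "top"; returns the picture (384x512x3 uint8, red, green, blue); there is no depth.
- vision.calibration(name): a dict with "mtx" (3x3 intrinsics, pixels), "extrinsics" (4x4, takes a point from world to camera coordinates). Camera axes: x right, y up, looking along -z (the intrinsics and any distortion apply to the point x, -y, -z); pixel columns grow to the right and rows downward; lengths in m; the calibration is good to about 2 mm. A picture is of the moment at which its call begins. calibration takes no time and is no camera call.
A pose or a line that the arm cannot do raises robot.PlanningError and nothing moves.
- workorder.close_job(): hands the job in, once; it reports no verdict.
Trained networks look in the newest picture that a camera, given by its name, has taken for a name from the list of things; names that differ only in an ending like _2 or _b are one class to them, and where a whole thing is asked for, a point or a joint stands for the part that bears it (a point fixed in the world has none). Each returns a list of dicts, best first, with "p" (0 to 1); they miss things now and then, are a little off and sometimes report something else, mostly with a low value. They report only what shows in the picture. A call takes as long as a camera call.
- recognise(label, camera): "rect" ([centre column, centre row, width, height] in pixels, round what is visible of it).
Readings, each from a call of its own:
- robot.current_time_s(): time.
- robot.current_joint_positions(): joint angles.
- robot.current_dq(): joint speeds.
- robot.current_joint_torque(): joint torques, N m.
- robot.current_tool_pos(): TCP position.
- robot.current_eef_rot(): TCP orientation.
- robot.current_contact_force(): force on the tool from outside, world axes, zero at the start.
- robot.current_torque(): the same for the moment, N m.
- robot.current_finger_gap(): opening from 0.0 (shut) to 1.0 (fully open).
Only numpy, scipy, OpenCV 4.12 (cv2) and the standard library are available. Lean on these libraries where they do the work, as an engineer would, in place of code of your own. Each camera call takes 0.05 s, during which the arm holds its last target. There are 200 camera calls.

TASK

Set the whetstone one division steeper: push the spring-loaded crank down gently until its clutch drops in and, holding it down, wind it until the blue pointer stands on the red mark. Then let the crank spring back up and throw the small red lock lever fully over, leaving the other things on the counter where they are.

Things in the scene. Friction and masses are not known exactly. Their poses are not given: they have to be found in the camera images.
- stage: Fixed sharpening stage: grey base plate 260 x 300 x 12 mm, bolted down; origin on the counter, z up. In its frame (mm): green gearbox with crank at (0, -110); whetstone (145 x 56, blue below orange, long side along stage x, top 102 up) tilts about an axis along x at y = +70, 70 up; white upright scale plate at x = +98, y = +18 to +143, 180 high, read from +x; lock lever at (-120, +70).
- gearbox: Green worm gearbox, 76 x 76 x 50 mm, fixed; origin under its centre, 12 mm up. Carries the worm shaft's clutch disc: six 8 mm slots between teeth, 60 deg apart, at a hidden angle, 23 mm from the axis. Ramming the crank onto it with over 35 N harms it. The shaft is stiff (0.15 N m, some 4 N at the handle) and never runs back.
- crank: Steel crank arm, 26 mm wide, on a vertical axis over the gearbox. Origin on the axis, 83 mm up when raised; its +x points to the handle. Raised, it spins freely and drives nothing. Two 4.5 mm dogs beneath drop into the shaft's slots. At first they stand over teeth, which block them: turn the crank lightly pressed and they slide on to a slot, at most 50 deg away. Once in, up to 10 deg of free play.
- press (a joint): How far the crank is pushed down, m: 0 = up; 0.004 = dogs on tooth tops if blocked; about 0.009 = clutch fully in, at a hard stop, driving the worm. A spring lifts it: about 3 N net when up, growing 0.5 N per mm. Let go, it returns to 0.
- tilt (a joint): Tilt of whetstone and blue pointer, rad. 0 = pointer upright on the second mark; the red mark is at 0.262 (15 deg), marks are 15 deg apart. Starts within 0.05 of 0; range -0.2 to 0.6. The engaged crank, wound clockwise seen from above, raises it by 0.0873 (5 deg) a turn: about three turns a division.
- crank_axis (a point): Top of the crank's hub, on the crank's vertical axis, 107.5 mm above the counter when the crank is up.
- handle_grip (a point): Grip point on the axis of the crank's upright wooden handle, 22 mm thick, 45 mm high: 26 mm above its foot, 19 mm below its top, 42 mm from the crank's axis, 123.5 mm above the counter when the crank is up. The handle spins freely on its pin, so it can be led round without turning the wrist.
- lock (a joint): Lock lever angle, rad: 0 = open (leaning to stage -y), 1.0 = fully over, locked (leaning to stage +y). Swings about an axis along stage x, stiff (0.06 N m, about 1 N at the ball), stays where left. Its stops are hard.
- lock_tip (a point): Centre of the red ball, 26 mm across, on the lock lever, 55 mm from its pivot. The pivot is 34 mm above the counter at stage (-120, +70) mm; the ball's centre is 82 mm up and 26 mm to stage -y of the pivot when open, as far to stage +y when locked, passing 89 mm up midway.
- spice_jar: Bystander: amber glass spice jar, 48 mm across, 85 mm high, standing beside the crank's side of the stage; origin under its centre.
- bowl: Bystander: orange plastic bowl, 140 mm across, 60 mm high; origin under its centre.
- palayok_lid: Bystander: clay palayok lid with a knob, 156 mm across, 62 mm high; origin under its centre.
- wooden_spoon: Bystander: wooden spoon, 260 mm long, lying on the counter; origin underneath.
- mug: Bystander: white mug, 76 mm across, 90 mm high; origin under its centre.
- oil_bottle: Bystander: green glass bottle, 60 mm across, 200 mm high; origin under its centre.
- pointer_tip (a point): Tip of the blue pointer, 5 mm wide, 82 mm from the tilt axis, in front (+x) of the white scale plate. It moves toward stage +y as the tilt grows. Black marks 3 mm wide, the target mark red and 5 mm wide.

How it is judged (in metres and radians):
On the way, in this order (a step that is already met when the one before it is completed fails the run):
1. the crank is held fully down with its clutch dropped in, the lock still open (value of joint press above 0.007 m and value of joint tilt below 0.2 rad and value of joint lock below 0.3 rad), for 0.2 s.
2. the pointer has been wound onto the red mark, the lock still open (value of joint tilt between 0.236 and 0.288 rad and value of joint lock below 0.3 rad), for 0.2 s.
At the end, for the whole second after the job is handed in: The pointer is on the red mark (tilt 0.262 rad, +/- 0.026), the lock lever is thrown fully over (at least 0.85 of 1.0 rad), and the crank is released and sprung back up (pressed less than 2 mm) (value of joint tilt between 0.236 and 0.288 rad and value of joint lock above 0.85 rad and value of joint press below 0.002 m); the robot touches nothing.
It fails at once if the crank's clutch is rammed against the worm shaft with more than 35 N (contact force between crank and gearbox above 35 N).
It fails at once if a thing on the counter is shifted by more than 20 mm (distance of any of spice_jar, bowl, palayok_lid, wooden_spoon, mug, oil_bottle from where it was at the start of the episode above 0.02 m).
It also fails if it takes over 72 s, if anything falls off the work surface, if the arm or the gripper's body presses on something with over 40 N, if the wrist force passes 120 N, or if a joint passes its speed limit or range.

## Working session

There is one attempt and no reset: what is moved stays moved. The work goes in short steps, each a Python script; the robot and the scene stay as the last script left them, time stands still between calls to the robot, and variables do not carry over. Pictures are saved under pics/ and viewed, about 8 in all and at most 12, crops included, and the job is handed in when it is done.

```bash
ls; mkdir -p pics; python3 - <<'E'
from station import robot, fingers, vision, workorder, recognise
import cv2,numpy as np
for c in ["side","top"]:
    im=vision.grab_frame(c); cv2.imwrite(f"pics/{c}0.png",im[:,:,::-1])
    k=vision.calibration(c); print(c,np.round(k["mtx"],1).tolist(),np.round(k["extrinsics"],4).tolist(),[x for x in k if x not in("mtx","extrinsics")])
    for n in ["stage","gearbox","crank","crank_axis","handle_grip","lock_tip","pointer_tip","spice_jar","mug","oil_bottle","bowl"]:
        print(n,[(np.round(d["rect"]).tolist(),round(d["p"],2)) for d in recognise(n,c)[:2]])
print(robot.current_time_s(),robot.current_tool_pos(),robot.current_eef_rot())
E
```

```text
pics
side [[392.3, 0.0, 245.9], [0.0, 392.3, 195.3], [0.0, 0.0, 1.0]] [[0.981, -0.1934, 0.0128, -0.5217], [0.0904, 0.515, 0.8524, -0.1827], [-0.1715, -0.8351, 0.5227, -1.058], [0.0, 0.0, 0.0, 1.0]] []
stage [([259.0, 216.0, 91.0, 114.0], 0.6)]
gearbox [([262.0, 231.0, 23.0, 57.0], 0.67), ([222.0, 365.0, 79.0, 37.0], 0.43)]
crank [([264.0, 221.0, 20.0, 34.0], 0.78)]
crank_axis [([263.0, 223.0, 19.0, 33.0], 0.69)]
handle_grip [([262.0, 210.0, 8.0, 19.0], 0.69)]
lock_tip [([221.0, 202.0, 10.0, 8.0], 0.5)]
pointer_tip [([265.0, 200.0, 64.0, 24.0], 0.97), ([220.0, 365.0, 77.0, 38.0], 0.23)]
spice_jar [([279.0, 279.0, 22.0, 39.0], 0.86)]
mug [([341.0, 340.0, 42.0, 57.0], 0.81)]
oil_bottle [([206.0, 136.0, 16.0, 46.0], 0.76), ([279.0, 280.0, 17.0, 37.0], 0.75)]
bowl [([210.0, 175.0, 38.0, 26.0], 0.79), ([266.0, 197.0, 70.0, 24.0], 0.35)]
top [[494.0, 0.0, 252.8], [0.0, 494.0, 197.2], [0.0, 0.0, 1.0]] [[0.0238, -0.9996, -0.0147, 0.0621], [0.989, 0.0214, 0.1462, -0.5507], [-0.1458, -0.018, 0.9892, -1.8837], [0.0, 0.0, 0.0, 1.0]] []
stage []
gearbox [([278.0, 196.0, 49.0, 25.0], 0.95)]
crank [([289.0, 193.0, 28.0, 20.0], 0.52)]
crank_axis [([287.0, 194.0, 26.0, 19.0], 0.8)]
handle_grip [([265.0, 193.0, 85.0, 82.0], 0.46)]
lock_tip []
pointer_tip [([244.0, 184.0, 28.0, 44.0], 0.6)]
spice_jar [([327.0, 194.0, 13.0, 13.0], 0.61)]
mug [([379.0, 176.0, 26.0, 23.0], 0.8)]
oil_bottle [([120.0, 211.0, 29.0, 21.0], 0.53)]
bowl [([179.0, 216.0, 37.0, 36.0], 0.62)]
1.2 [0.21506085 0.50621048 0.24828975] [-1.79998875e+02  2.44622749e-03  1.56984879e+02]
```

```bash
python3 - <<'E'
import cv2,numpy as np
s=cv2.imread("pics/side0.png");t=cv2.imread("pics/top0.png")
cv2.imwrite("pics/s1.png",cv2.resize(s[150:300,180:350],None,fx=4,fy=4,interpolation=cv2.INTER_CUBIC))
cv2.imwrite("pics/t1.png",cv2.resize(t[130:260,210:350],None,fx=4.5,fy=4.5,interpolation=cv2.INTER_CUBIC))
E
```

```text
(no output)
```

View pics/s1.png

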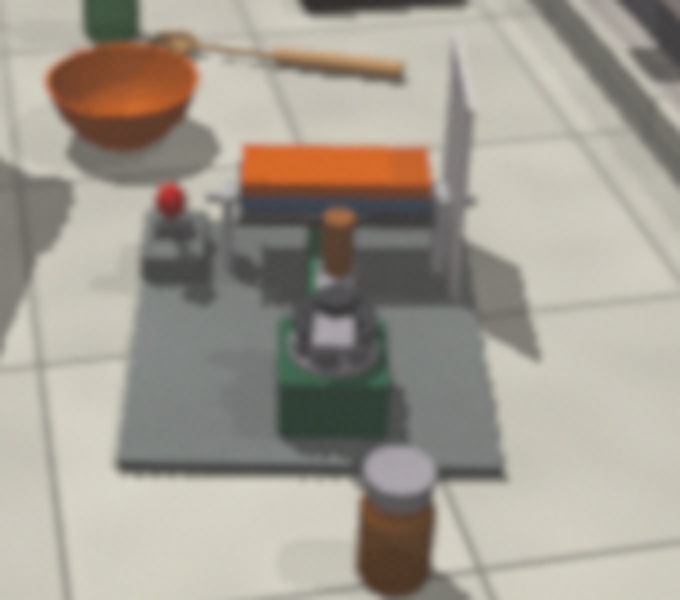

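View pics/t1.png

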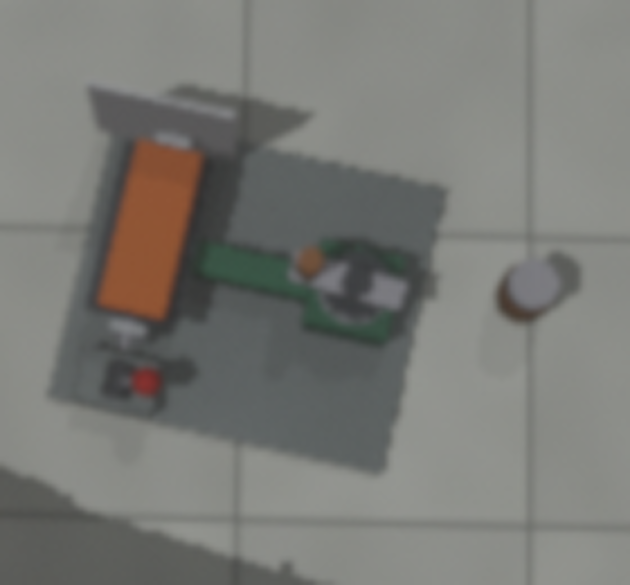

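View pics/side0.png

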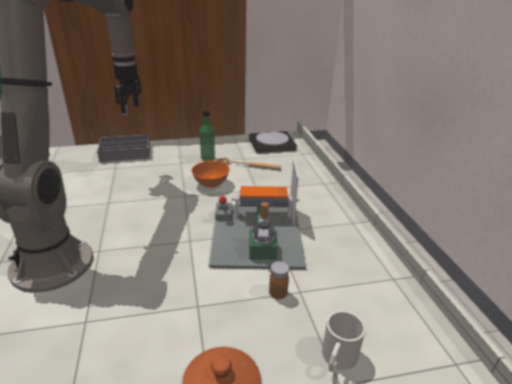

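```bash
cat > h.py <<'E'
from station import robot, fingers, vision, workorder, recognise
import numpy as np, cv2
from scipy.optimize import least_squares
def proj(c,P):
    k=vision.calibration(c); E=k["extrinsics"]; p=E[:3,:3]@np.asarray(P,float)+E[:3,3]
    q=k["mtx"]@np.array([p[0],-p[1],-p[2]]); return q[:2]/q[2]
def stage2w(s,p):
    c,sn=np.cos(s[2]),np.sin(s[2]); return np.array([s[0]+c*p[0]-sn*p[1],s[1]+sn*p[0]+c*p[1],p[2]])
E
python3 - <<'E'
from h import *
T=lambda u,v:(u/4.5+210-.4,v/4.5+130-.4); S=lambda u,v:(u/4+180-.4,v/4+150-.4)
H="h"
obs=[("top",(.13,-.15,.012),T(447,187)),("top",(-.13,-.15,.012),T(382,472)),("top",(-.13,.15,.012),T(50,398)),
("top",(-.12,.044,.082),T(147,381)),("top",(0,-.11,.1075),T(357,284)),("top",H,T(310,261)),
("side",(-.13,-.15,.012),S(118,462)),("side",(.13,-.15,.012),S(505,468)),("side",(-.12,.044,.082),S(171,200)),("side",H,S(339,216)),("side",(0,-.11,.1075),S(337,296))]
def res(q):
    r=[]
    for c,p,uv in obs:
        if p is H: p=(.042*np.cos(q[3]),-.11+.042*np.sin(q[3]),.1425)
        r+=list(proj(c,stage2w(q,p))-uv)
    return r
best=min((least_squares(res,[.55,0,y,a],loss="soft_l1") for y in(-.2,) for a in(0,1.5,3,4.5)),key=lambda r:r.cost)
q=best.x; print(q,np.degrees(q[2:])); 
for (c,p,_),e in zip(obs,np.array(res(q)).reshape(-1,2)): print(c,p,e.round(2))
print("axis",stage2w(q,(0,-.11,0)),"handle",stage2w(q,(.042*np.cos(q[3]),-.11+.042*np.sin(q[3]),0)),"ball",stage2w(q,(-.12,.044,.082)),"stone",stage2w(q,(0,.07,.1)))
for c in("side","top"):
    E=vision.calibration(c)["extrinsics"];print(c,-E[:3,:3].T@E[:3,3])
print(robot.tip_reach)
np.save("q.npy",q)
E
```

```text
Traceback (most recent call last):
  File "h.py", line 5, in proj
    k=vision.calibration(c); E=k["extrinsics"]; p=E[:3,:3]@np.asarray(P,float)+E[:3,3]
ValueError: time passes only in moves, steps and waits
```

```bash
cat > h.py <<'E'
from station import robot, fingers, vision, workorder, recognise
import numpy as np, cv2
from scipy.optimize import least_squares
CAL={c:vision.calibration(c) for c in("side","top")}
def proj(c,P):
    k=CAL[c]; E=np.array(k["extrinsics"]); p=E[:3,:3]@np.asarray(P,float)+E[:3,3]
    q=np.array(k["mtx"])@np.array([p[0],-p[1],-p[2]]); return q[:2]/q[2]
def stage2w(s,p):
    c,sn=np.cos(s[2]),np.sin(s[2]); return np.array([s[0]+c*p[0]-sn*p[1],s[1]+sn*p[0]+c*p[1],p[2]])
E
cat > fit.py <<'E'
from h import *
T=lambda u,v:(u/4.5+210-.4,v/4.5+130-.4); S=lambda u,v:(u/4+180-.4,v/4+150-.4)
H="h"
obs=[("top",(.13,-.15,.012),T(447,187)),("top",(-.13,-.15,.012),T(382,472)),("top",(-.13,.15,.012),T(50,398)),
("top",(-.12,.044,.082),T(147,381)),("top",(0,-.11,.1075),T(357,284)),("top",H,T(310,261)),
("side",(-.13,-.15,.012),S(118,462)),("side",(.13,-.15,.012),S(505,468)),("side",(-.12,.044,.082),S(171,200)),("side",H,S(339,216)),("side",(0,-.11,.1075),S(337,296))]
def res(q):
    r=[]
    for c,p,uv in obs:
        if p is H: p=(.042*np.cos(q[3]),-.11+.042*np.sin(q[3]),.1425)
        r+=list(proj(c,stage2w(q,p))-uv)
    return r
best=min((least_squares(res,[.55,0,y,a],loss="soft_l1") for y in(-.2,) for a in(0,1.5,3,4.5)),key=lambda r:r.cost)
q=best.x; print(q,np.degrees(q[2:])); 
for (c,p,_),e in zip(obs,np.array(res(q)).reshape(-1,2)): print(c,p,e.round(2))
print("axis",stage2w(q,(0,-.11,0)),"handle",stage2w(q,(.042*np.cos(q[3]),-.11+.042*np.sin(q[3]),0)),"ball",stage2w(q,(-.12,.044,.082)),"stone",stage2w(q,(0,.07,.1)))
for c in("side","top"):
    E=np.array(CAL[c]["extrinsics"]);print(c,-E[:3,:3].T@E[:3,3])
print(robot.tip_reach)
np.save("q.npy",q)
E
python3 fit.py
```

```text
[ 0.58054725  0.03450491 -0.25556078  1.34725656] [-14.64255437  77.1921146 ]
top (0.13, -0.15, 0.012) [-0.59 -1.37]
top (-0.13, -0.15, 0.012) [-3.46 -1.93]
top (-0.13, 0.15, 0.012) [-3.14 -6.38]
top (-0.12, 0.044, 0.082) [1.23 0.33]
top (0, -0.11, 0.1075) [2.56 1.76]
top h [3.57 0.05]
side (-0.13, -0.15, 0.012) [ 0.64 -5.02]
side (0.13, -0.15, 0.012) [ 0.77 -1.62]
side (-0.12, 0.044, 0.082) [-1.2   0.46]
side h [-0.52  1.86]
side (0, -0.11, 0.1075) [-4.37  1.24]
axis [ 0.55274057 -0.07192248  0.        ] handle [ 0.57210178 -0.03465126  0.        ] ball [0.47556732 0.10741042 0.082     ] stone [0.59824241 0.10223143 0.1       ]
side [ 0.34686175 -0.89038373  0.7153909 ]
top [0.26856666 0.03998865 1.94463611]
0.017
```

```bash
cat >> fit.py <<'E'
print("base",proj("side",(0,0,0)),proj("top",(0,0,0)),"tip",proj("side",(.215,.506,.235)),proj("top",(.215,.506,.235)))
allobs=obs
for c in("top","side"):
    obs=[o for o in allobs if o[0]==c]
    b=least_squares(res,q); print(c,b.x,b.fun.reshape(-1,2).round(2).tolist())
E
python3 fit.py | tail -3; python3 -c "
import cv2;t=cv2.imread('pics/top0.png');cv2.imwrite('pics/t2.png',t)"
```

```text
base [ 52.44971318 263.01202423] [269.0554753  341.59363986] tip [131.79644321 111.53522075] [123.69135492 282.70503809]
top [ 0.57423092  0.03718347 -0.20371222  1.38844084] [[-2.47, -2.1], [-2.01, -1.82], [-2.74, -2.48], [1.92, 2.95], [2.19, 1.96], [2.74, 1.18]]
side [ 0.58221089  0.03060372 -0.24831547  1.40782707] [[1.78, -3.89], [2.23, -0.95], [-0.61, 1.24], [-0.32, 2.44], [-3.12, 2.04]]
```

View pics/top0.png

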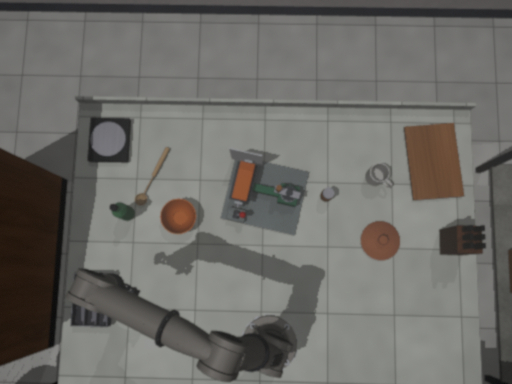

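```bash
sed -i 's/^best=.*/best=min((least_squares(res,[.55,0,-.2,a,0,0],loss="soft_l1") for a in(0,1.5,3,4.5)),key=lambda r:r.cost)/; s/^        r+=list/        elif p[2]==.012: p=(p[0]+q[4],p[1]+q[5],p[2])\n        r+=list/' fit.py; python3 fit.py
```

```text
[ 0.5868364   0.04349469 -0.20091379  1.53603844 -0.01551132 -0.02107999] [-11.51151213  88.00851951  -0.88873301  -1.20779462]
top (0.13, -0.15, 0.012) [ 0.28 -0.49]
top (-0.13, -0.15, 0.012) [ 0.96 -0.1 ]
top (-0.13, 0.15, 0.012) [ 0.12 -0.57]
top (-0.12, 0.044, 0.082) [ 0.42 -0.34]
top (0, -0.11, 0.1075) [ 0.57 -1.47]
top h [ 0.55 -0.71]
side (-0.13, -0.15, 0.012) [-1.13 -0.46]
side (0.13, -0.15, 0.012) [-0.07 -0.59]
side (-0.12, 0.044, 0.082) [-0.54 -0.16]
side h [-0.54 -0.45]
side (0, -0.11, 0.1075) [-0.56 -0.89]
axis [ 0.56488427 -0.06429262  0.        ] handle [ 0.57469111 -0.02345359  0.        ] ball [0.4780311 0.1105574 0.082    ] stone [0.60080594 0.11208662 0.1       ]
side [ 0.34686175 -0.89038373  0.7153909 ]
top [0.26856666 0.03998865 1.94463611]
0.017
base [ 52.44971318 263.01202423] [269.0554753  341.59363986] tip [131.79644321 111.53522075] [123.69135492 282.70503809]
top [ 0.58347818  0.04528167 -0.20430951  1.5164858  -0.01350655 -0.02092959] [[-0.04, 0.0], [0.41, 0.35], [-0.38, -0.37], [-0.17, 0.47], [0.07, -0.5], [0.1, 0.03]]
side [ 0.58796923  0.04051255 -0.20418316  1.53865494 -0.01514777 -0.0200884 ] [[-0.6, -0.14], [0.6, -0.05], [0.03, 0.25], [-0.0, 0.1], [-0.02, -0.29]]
```

```bash
cat >> h.py <<'E'
Q=np.array([.5858,.0430,np.radians(-11.65)])
YAW=None
def yaw_for(pos,base):
    "the better of two half-turn equivalents"
    best=None
    for y in (base,base+180,base-180):
        if abs(y)>180: continue
        j=robot.inverse_kinematics(pos,[180,0,y])
        if j is not None:
            d=np.abs(np.array(j)-robot.current_joint_positions()).max()
            if best is None or d<best[0]: best=(d,y,j)
    return best
def probe(dy,yaw,z0=.135,x=0.,f=2.):
    p=stage2w(Q,(x,.07+dy,z0)); robot.line_to(p,[180,0,yaw],velocity=.15)
    hit=robot.line_to([p[0],p[1],.105],velocity=.015,f_stop=f)
    r=robot.current_tool_pos(); robot.line_to(p,velocity=.15)
    return hit,r[2]-robot.tip_reach
def tilt(yaw,d=.014):
    a=probe(-d,yaw);b=probe(d,yaw); t=np.arctan2(a[1]-b[1],2*d); print("probe",a,b,"tilt",t); return t
E
python3 - <<'E'
from h import *
p=stage2w(Q,(0,.056,.16)); b=yaw_for(p,78.35); print(b)
fingers.gripper_to(0.0); print(robot.current_time_s())
robot.move_to(p,[180,0,b[1]]); print(robot.current_time_s(),robot.current_contact_force())
tilt(b[1]); print(robot.current_time_s())
E
```

```text
(np.float64(36.88912560152495), 78.35, array([-35.97022831,  31.18302471,  37.69039073,  86.19803293,
       -19.76861964,  69.38429625,  -6.9437413 ]))
1.9667
4.0 [-0.37405662 -0.73161314 -0.44774557]
probe (True, np.float64(0.1019398991891483)) (True, np.float64(0.10264699764202417)) tilt -0.0252481498342523
7.4167
```

```bash
cat >> h.py <<'E'
def arc(C,R,z,a0,a1,step=15,v=.08,log=None):
    "lead the TCP about C (stage-free world angles, degrees)"
    n=max(1,int(round(abs(a1-a0)/step)))
    for a in np.radians(np.linspace(a0,a1,n+1)[1:]):
        robot.line_to([C[0]+R*np.cos(a),C[1]+R*np.sin(a),z],velocity=v)
        if log is not None: log.append([np.degrees(a),*robot.current_tool_pos(),*robot.current_contact_force()])
def rt(log):
    for r in log:
        a=np.radians(r[0]); f=r[4:]
        print("%6.0f z%.4f Fr%6.1f Ft%6.1f Fz%6.1f"%(r[0],r[3],f[0]*np.cos(a)+f[1]*np.sin(a),-f[0]*np.sin(a)+f[1]*np.cos(a),f[2]))
E
python3 - <<'E'
from h import *
C=stage2w(Q,(0,-.11,0))[:2]; a0=87.5-11.65; R=.042
p=[C[0]+R*np.cos(np.radians(a0)),C[1]+R*np.sin(np.radians(a0))]
robot.line_to([*p,.19],velocity=.25); fingers.gripper_to(1.0)
robot.line_to([*p,.1275],velocity=.1); f0=robot.current_contact_force()
fingers.gripper_to(0.0,force=40); print(robot.current_finger_gap(),f0,robot.current_contact_force(),robot.current_tool_pos()-np.array([*p,.1275]),robot.current_time_s())
L=[];arc(C,R,.1275,a0,a0-90,15,.08,L); rt(L)
L=np.array(L); print(robot.current_time_s())
for r in L: print(np.round((r[1:3]-C-R*np.array([np.cos(np.radians(r[0])),np.sin(np.radians(r[0]))]))*1e3,2))
im=vision.grab_frame("side"); cv2.imwrite("pics/s2.png",cv2.resize(im[130:290,170:350,::-1],None,fx=4,fy=3.7,interpolation=cv2.INTER_CUBIC))
E
```

```text
0.24421294499662696 [0.37250029 0.0236932  0.13653784] [-0.2551915  -0.13342675  2.58332918] [2.52324991e-04 7.53060115e-05 3.38747307e-04] 10.375
    61 z0.1278 Fr   2.5 Ft  -0.8 Fz   2.9
    46 z0.1280 Fr   3.8 Ft  -0.1 Fz   2.8
    31 z0.1281 Fr   5.7 Ft   0.2 Fz   2.6
    16 z0.1283 Fr   6.0 Ft  -0.3 Fz   0.7
     1 z0.1283 Fr   6.2 Ft  -1.2 Fz   0.3
   -14 z0.1283 Fr   5.3 Ft  -0.7 Fz  -0.3
12.075
[0.94 0.43]
[1.21 0.72]
[2.02 0.14]
[ 2.51 -1.01]
[ 2.35 -2.64]
[ 1.38 -4.05]
```

View pics/s2.png

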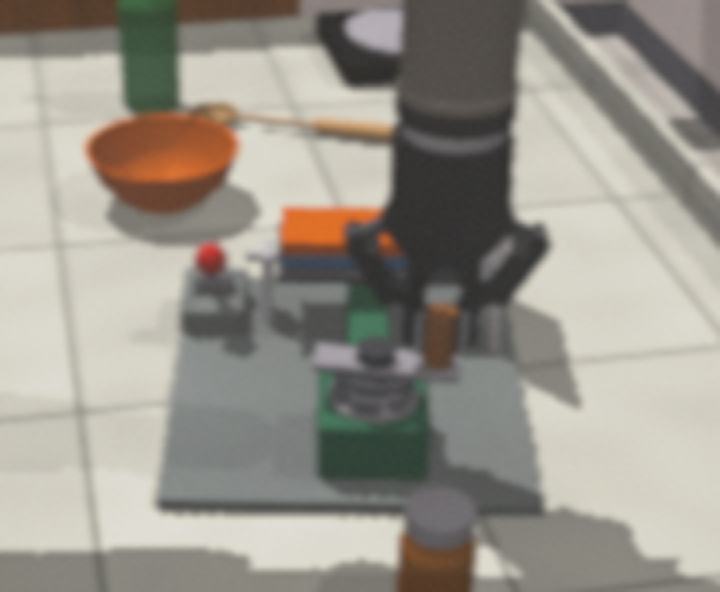

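```bash
python3 - <<'E'
from h import *
C=stage2w(Q,(0,-.11,0))[:2]; R=.042; a0=75.85
robot.pause(.2); t=robot.current_tool_pos(); print("settled",t[:2]-C-R*np.array([np.cos(np.radians(a0-90)),np.sin(np.radians(a0-90))]),robot.current_contact_force())
L=[];arc(C,R,.1275,a0-90,a0-270,20,.1,L); rt(L)
L=np.array(L)
e=np.array([[.94,.43],[1.21,.72],[2.02,.14],[2.51,-1.01],[2.35,-2.64],[1.38,-4.05]])/1e3
an=np.radians(a0-15*np.arange(1,7)); P=np.vstack([C+R*np.c_[np.cos(an),np.sin(an)]+e,L[:,1:3]])
f=least_squares(lambda c:np.hypot(*(P-c[:2]).T)-.042,C); g=least_squares(lambda c:np.hypot(*(P-c[:2]).T)-c[2],[*C,.042])
print(C,f.x,np.round(f.fun*1e3,2),g.x,np.round(g.fun*1e3,2)); np.save("C.npy",f.x); print(robot.current_time_s())
E
```

```text
settled [ 0.00167337 -0.00331315] [ 5.32327011 -2.86892992  0.3854211 ]
   -34 z0.1281 Fr   4.8 Ft  -0.2 Fz   2.1
   -54 z0.1280 Fr   5.4 Ft  -1.1 Fz   3.1
   -74 z0.1276 Fr   4.8 Ft   0.1 Fz   3.1
   -94 z0.1273 Fr   4.9 Ft  -0.4 Fz   3.6
  -114 z0.1271 Fr   3.5 Ft  -0.5 Fz   3.1
  -134 z0.1274 Fr  -0.7 Ft  -0.5 Fz   3.8
  -154 z0.1278 Fr  -5.1 Ft  -0.3 Fz  -1.4
  -174 z0.1278 Fr  -5.4 Ft   0.1 Fz  -2.6
  -194 z0.1278 Fr  -6.1 Ft   0.4 Fz  -1.8
[ 0.5635874  -0.06473393] [ 0.56605154 -0.06510437] [-0.01 -0.06 -0.11 -0.13 -0.09  0.02  0.15  0.06 -0.03 -0.12 -0.13 -0.07
  0.    0.01 -0.06] [ 0.56606683 -0.06513074  0.0419545 ] [ 0.05 -0.   -0.07 -0.09 -0.06  0.05  0.17  0.08 -0.01 -0.1  -0.1  -0.03
  0.05  0.06  0.  ]
15.025
```

```bash
cat >> h.py <<'E'
C=np.array([.56606,-.06511]); R=.042
Q[:2]+=C-stage2w(Q,(0,-.11,0))[:2]
def ang():
    p=robot.current_tool_pos(); return np.degrees(np.arctan2(p[1]-C[1],p[0]-C[0])),p[2]
E
python3 - <<'E'
from h import *
a,z=ang(); print(a,z)
arc(C,R,.1275,a,a-1,1,.02); robot.pause(.1); a,z0=ang(); f0=robot.current_contact_force()[2]; print(a,z0,f0)
xy=C+R*np.array([np.cos(np.radians(a)),np.sin(np.radians(a))])
hit=robot.line_to([*xy,z0-.009],velocity=.015,f_stop=9); a,z=ang(); print(hit,a,z-z0,robot.current_contact_force())
if z-z0>-.007:
  zc=z-.0015
  for i in range(14):
    arc(C,R,zc,a,a-4.5,5,.04); _,z=ang(); a-=4.5; F=robot.current_contact_force()[2]
    print(round(a,1),round(ang()[0],1),round((z-z0)*1e3,2),round(F,1))
    if z-z0<-.0058: break
    if F<8: zc-=.0005
    if F>14: zc+=.0005
print(robot.current_time_s())
E
```

```text
166.434934228006 0.12777448275817962
166.2728207043493 0.1277198121412472 2.8815323605157634
True 165.86676169001046 -0.004077621174480725 [-2.65852834  1.00407049  6.43090977]
161.4 161.6 -4.69 9.1
156.9 156.4 -5.27 5.7
152.4 152.1 -5.8 6.6
147.9 149.5 -6.22 7.6
16.8167
```

```bash
python3 - <<'E'
from h import *
z0=.1277
p=robot.current_tool_pos(); print(ang(),robot.current_contact_force())
hit=robot.line_to([p[0],p[1],z0-.014],velocity=.012,f_stop=9); robot.pause(.1); a,z=ang(); print(hit,a,(z-z0)*1e3,robot.current_contact_force())
L=[];zc=z-.0003;arc(C,R,zc,a,a-30,6,.05,L); rt(L); print(ang(),robot.current_time_s())
im=vision.grab_frame("side"); cv2.imwrite("pics/s3.png",cv2.resize(im[130:290,170:350,::-1],None,fx=4,fy=3.7,interpolation=cv2.INTER_CUBIC))
E
```

```text
(np.float64(149.46001398182176), np.float64(0.12150353904569923)) [-1.2094922  -1.97861579  7.60879585]
True 150.03995198962116 -9.163212439550817 [-1.59107592 -0.43377009  8.38083605]
   144 z0.1185 Fr  -0.1 Ft   2.5 Fz   6.7
   138 z0.1184 Fr  -0.3 Ft   2.4 Fz   7.1
   132 z0.1184 Fr  -0.2 Ft   2.3 Fz   7.6
   126 z0.1184 Fr  -0.6 Ft   1.8 Fz   8.3
   120 z0.1184 Fr   0.4 Ft   2.5 Fz   8.1
(np.float64(122.21829266818415), np.float64(0.1183964734455191)) 18.6083
```

View pics/s3.png

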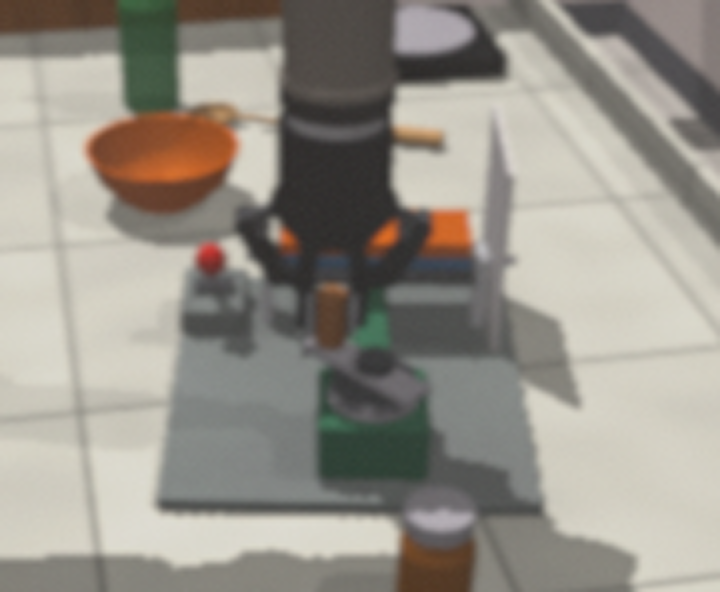

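```bash
python3 - <<'E'
from h import *
z0=.1277; zc=.1181; a=120.; end=149.5-1184-3; act=[122.2]; k=0
while True:
    step=min(15,act[-1]-end); 
    if step<.6: break
    step=max(step,1.); a-=step
    robot.line_to([C[0]+R*np.cos(np.radians(a)),C[1]+R*np.sin(np.radians(a)),zc],velocity=.09)
    x,z=ang(); x=x+360*round((act[-1]-8-x)/360); act.append(x); d=(z0-z)*1e3
    if d<8.6: zc-=.0004
    elif d>9.6: zc+=.0003
    k+=1
    if k%8==0 or step<15:
        f=robot.current_contact_force(); t=np.radians(x); print(round(a),round(x,1),round(d,2),"Ft %.1f Fz %.1f"%(-f[0]*np.sin(t)+f[1]*np.cos(t),f[2]),robot.current_time_s())
    if abs(a-x)>12 or d<7.5: print("odd",a,x,d); break
print(act[-1],end,robot.current_time_s())
E
```

```text
0 1.9 8.92 Ft 0.3 Fz 7.5 20.8583
-120 -119.0 8.87 Ft 0.8 Fz 7.8 23.0583
-240 -239.6 9.37 Ft 1.1 Fz 9.7 25.2583
-360 -358.4 9.01 Ft 1.3 Fz 9.0 27.4583
-480 -479.1 8.9 Ft 0.6 Fz 8.2 29.6583
-600 -599.5 9.37 Ft 0.3 Fz 8.8 31.8583
-720 -718.4 9.02 Ft 1.6 Fz 9.0 34.0583
-840 -839.1 8.9 Ft 1.0 Fz 9.1 36.2583
-960 -959.6 9.37 Ft 0.6 Fz 8.7 38.4583
-1038 -1036.2 9.27 Ft 1.8 Fz 10.0 40.0833
-1040 -1036.8 9.3 Ft 3.5 Fz 10.3 40.3333
-1041 -1037.5 9.31 Ft 3.0 Fz 10.5 40.5833
-1037.543430649171 -1037.5 40.5833
```

```bash
python3 - <<'E'
from h import *
p=robot.current_tool_pos(); robot.line_to([p[0],p[1],.1278],velocity=.04); print(robot.current_contact_force(),ang())
fingers.gripper_to(1.0); p=robot.current_tool_pos(); robot.line_to([p[0],p[1],.185],velocity=.2); fingers.gripper_to(0.0)
print(robot.current_time_s(),robot.current_contact_force())
robot.line_to(stage2w(Q,(0,.056,.15)),velocity=.25)
tilt(78.35); print(robot.current_time_s())
E
```

```text
[0.23537716 0.22249067 2.410227  ] (np.float64(43.56376730591464), np.float64(0.1272114392258789))
42.8333 [ 0.19341379 -0.68061638  0.85918309]
probe (True, np.float64(0.10807390145209671)) (True, np.float64(0.10220443459971891)) tilt 0.20663187213159867
46.675
```

```bash
python3 - <<'E'
from h import *
print(probe(.026,78.35),robot.current_time_s())
def P(y,z): return stage2w(Q,(-.12,y,z))
p=P(.004,.15); b=yaw_for(p,-11.65); print(b[:2])
robot.line_to(stage2w(Q,(-.05,.04,.16)),velocity=.25)
robot.move_to(p,[180,0,b[1]]); robot.line_to(P(.004,.093),velocity=.15,f_stop=8)
print(robot.current_time_s(),robot.current_contact_force())
hit=robot.line_to(P(.080,.093),velocity=.05,f_stop=9)
t=robot.current_tool_pos(); d=t[:2]-Q[:2]; print(hit,"stage y",-np.sin(Q[2])*d[0]+np.cos(Q[2])*d[1],robot.current_contact_force(),robot.current_time_s())
robot.line_to(P(.045,.093),velocity=.15); robot.line_to(P(.0,.20),velocity=.25); print(robot.current_time_s())
robot.move_to([.40,.33,.3],[180,0,b[1]]); print(robot.current_time_s())
for c,(r0,r1,c0,c1) in {"side":(150,300,180,350),"top":(130,260,210,350)}.items():
    im=vision.grab_frame(c); cv2.imwrite(f"pics/{c}9.png",cv2.resize(im[r0:r1,c0:c1,::-1],None,fx=4,fy=4,interpolation=cv2.INTER_CUBIC))
E
```

```text
(True, np.float64(0.09897416638884057)) 48.45
(np.float64(79.39302960458619), -11.65)
50.7417 [-0.05531129 -0.37891988  0.940606  ]
True stage y 0.022287816976581297 [ 0.05044522 -0.10167485  1.3655186 ] 51.3917
52.3167
53.4333
```

View pics/side9.png

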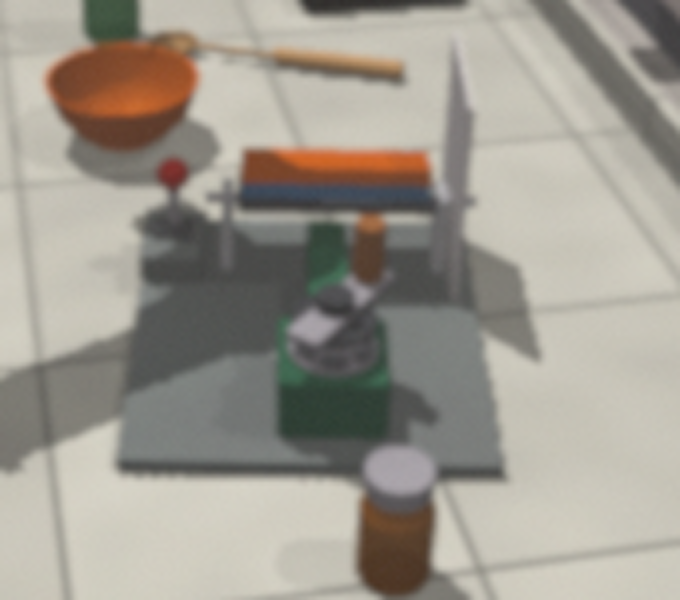

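View pics/top9.png

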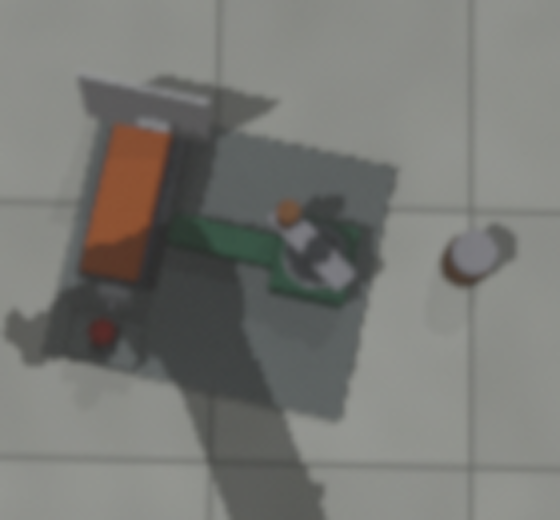

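```bash
python3 - <<'E'
from h import *
def P(y,z): return stage2w(Q,(-.12,y,z))
def sy():
    d=robot.current_tool_pos()[:2]-Q[:2]; return -np.sin(Q[2])*d[0]+np.cos(Q[2])*d[1]
robot.move_to(P(.025,.16),[180,0,-11.65]); robot.line_to(P(.025,.093),velocity=.15,f_stop=8)
hit=False
for y in np.arange(.035,.0785,.004):
    hit=robot.line_to(P(y,.093),velocity=.04,f_stop=20); print(round(y,3),hit,round(sy(),4),robot.current_contact_force().round(1))
    if y-sy()>.005: break
robot.pause(.1); print(sy(),robot.current_contact_force())
robot.line_to(P(.045,.093),velocity=.15); robot.line_to(P(.01,.2),velocity=.25); print(robot.current_time_s())
robot.move_to([.36,.36,.3],[180,0,-11.65]); print(robot.current_time_s())
im=vision.grab_frame("side"); cv2.imwrite("pics/side10.png",cv2.resize(im[150:300,180:350,::-1],None,fx=4,fy=4,interpolation=cv2.INTER_CUBIC))
b=recognise("lock_tip","side");print(b)
for n,y in(("open",.044),("locked",.096)): print(n,proj("side",stage2w(Q,(-.12,y,.082))))
E
```

```text
0.035 False 0.0356 [ 0.4  0.1 -0.1]
0.039 False 0.0393 [ 1.2 -0.1 -0.4]
0.043 False 0.0433 [-0.2  0.2 -0.9]
0.047 False 0.0473 [ 0.  -0.2  0.5]
0.051 False 0.0513 [-0.7 -0.7  0.3]
0.055 False 0.0555 [-0.1 -0.4 -0.7]
0.059 False 0.0595 [ 0.4 -0.1  0.1]
0.063 False 0.0635 [-0.6 -0.   0.1]
0.067 False 0.0675 [-0.   0.5  0.7]
0.071 False 0.0715 [ 0.1 -0.2  0.1]
0.075 False 0.0741 [-0.8 -4.2  1.1]
0.07407010998150992 [-0.57128947 -3.32496152  0.50643834]
59.1917
60.4083
[]
open [222.36213572 199.49686785]
locked [223.35165748 190.70176181]
```

View pics/side10.png

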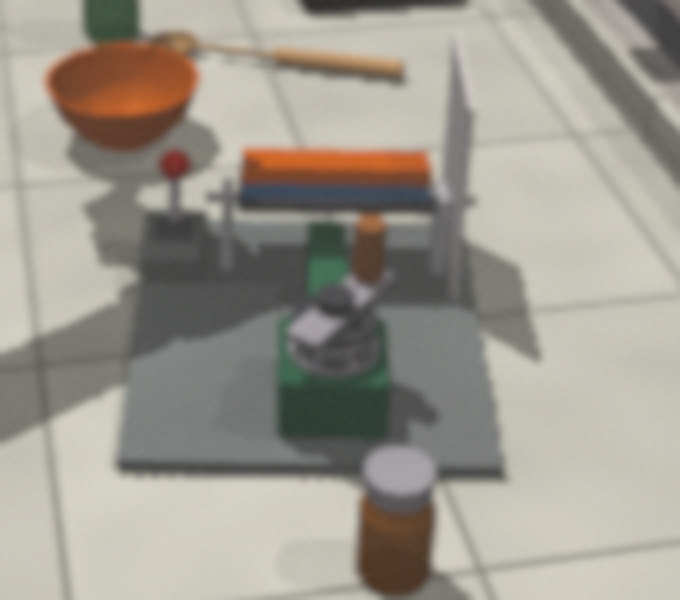

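```bash
python3 - <<'E'
from h import *
print(robot.current_time_s(),robot.current_contact_force()); workorder.close_job()
E
```

```text
60.5083 [ 0.43975977 -0.29442412  0.15454176]
the job is handed in; nothing more can be done
```

I wound the whetstone onto the red mark, let the crank spring back up, threw the lock lever over, and handed the job in at 60.5 s of the 72 s allowed. No verdict came back.

- **Clutch and winding:** I gripped the handle and pressed gently until the clutch dropped in. At the stop the crank was 9.2 mm down, with about 8–10 N on the tool. I then wound it about 3.3 turns clockwise, worked out from a starting tilt of −0.025 rad that I measured by touching the stone.
- **Tilt check:** Touching the stone again after releasing the crank gave a tilt of 0.257–0.263 rad, against the target of 0.262 ± 0.026. A first reading of 0.207 disagreed because the fingertip had rested on the stone's raised corner. Allowing for that and adding a third touch point gave the values above. Neither camera can see the pointer, so I never read it directly.
- **Lock lever:** The first push stopped early on the contact force, and backing off left the lever about halfway. The second push met a hard stop where the locked position should be. In the last picture the ball is at pixel (223, 191), matching the predicted locked position. The picture alone can't tell 0.85 from 1.0 rad, and the recogniser did not find the ball in it.
- **At the end:** The last picture shows the crank back up and the jar, bowl and spoon where they were. I did not re-check the lid, mug or bottle, but the arm went nowhere near them. The gripper was clear, with no real force on it.

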